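# Snack tin down the lunchbox chute

### The arm

A 6-joint arm with a two-finger parallel gripper is mounted at the origin on the work surface. World frame = base frame: x ahead of the robot, y to its left, z up, the work surface at z = 0. Lengths are in mm, angles in rad, forces in N, time in s.
With the tool pointing down it reaches from about 325 to 1000 mm from the base axis. Payload 5.1 kg.
Tool frame: the origin (TCP) lies midway between the tips of the shut fingers; the grasp point (between the pads) lies 19 mm behind it; z points along the fingers, y is the line along which they close (so a half turn about z gives the same grasp; the last joint's range is limited). The gripper opens to 85 mm and grips with 20 to 120 N. Pads are 22 mm wide; open, the fingers measure 114 mm over their backs; the gripper's body (76 mm by 85 mm) begins 54 mm behind the grasp point. The pads swing forward as they close: fully open they stand 13 mm farther back than shut.
Start: joints at [1.07, 0.124, 1.65, -0, 1.367, -0.083], TCP at [263.757, 594.068, 201.822] pointing down, gripper open.
Joint ranges: [-2.61, 2.61], [-1.02, 2.33], [0.03, 2.71], [-1.35, 4.49], [0.32, 2.68], [-2.91, 2.91]. Speed limits (rad/s): [2.57, 2.57, 3.14, 3.14, 3.14, 3.14].

### API

Orientations are given as [roll, pitch, yaw] about the fixed x, y, z axes, in that order (R = Rz(yaw) Ry(pitch) Rx(roll)).
In Python, from cell import ctrl gives the robot as it stands. The module is installed in compiled form; this text tells all that it offers.
- The arm moves only by the tool jog_arm, never from a script. Its arguments are lists of equal length, an entry for each row: "offset": the shift along the tool's x, y, z in units of 0.03 m (1.0 is 0.03 m), a list of three; "delta_rot": the turn, a rotation vector about the tool's x, y, z in units of 45 degrees (1.0 is 45 degrees), a list of three; "claw": the opening in per cent of the stroke, from 0 (shut) to 100 (fully open). In form: {"offset": [[dx, dy, dz], ...], "delta_rot": [[ax, ay, az], ...], "claw": [claw, ...]}. A call has 1 to 12 rows; each row shifts and turns the commanded pose from where the row before left it, along the tool's axes as they then stand; what a row does not reach is not made up. A row lasts 1/8 s, in which the tool goes at most 62.5 mm and 10.7 degrees, less where a joint would pass 70% of its speed; a pose out of reach is approached as far as the arm can. A call with a number of a shift or a turn outside -1 to 1 is refused whole. A call with a gripper value outside its range is refused whole. The fingers move at their own pace and stop on an object; the grip force is fixed at half the most. Time passes only in rows, so rows that do not move let the fingers close. It gives the time, the measured TCP pose, the force, the opening and the grip force at its end, in the units of the state.
- ctrl.read_state(): the state, without advancing time (a new reading comes with each control period).
- ctrl.get_image(name): name is "scene" or "top" or "wrist"; returns a dict with "pixels" (420x560x3 uint8, red, green, blue), "z_map" (420x560 float32, mm along the optical axis (not along the pixel's ray), 0 where there is no reading), "fx", "fy", "cx", "cy" (pixels), "R" (3x3) and "t" (3): a world point X has camera coordinates R X + t; the wrist camera has in their place "mount" (4x4, takes a point from camera to tool coordinates, whose origin is the TCP and whose axes are the flange's). Camera axes: x right, y down, z forward; pixel columns grow to the right and rows downward; lengths in mm; the calibration is good to about 2 mm. A picture is of the moment at which its call begins: read the wrist's pose just before it.
- ctrl.close_job(): hands the job in; it is judged then, once.
The state is a dict: "t": time; "joint_pos": joint angles; "qd": joint speeds; "effort": joint torques, N m; "ee_pos": TCP position; "ee_rot": TCP orientation; "contact_force": force on the tool from outside, world axes, zero at the start; "wrist_torque": the same for the moment, N m; "width": opening from 0.0 (shut) to 1.0 (fully open); "grip_force": force on a finger pad.
Only numpy, scipy, OpenCV 4.12 (cv2) and the standard library are available. Lean on these libraries where they do the work, as an engineer would, in place of code of your own. Each camera call takes 0.05 s, during which the arm holds its last target. There are 200 camera calls.

### The job

Push the flat steel snack tin along the quartz ledge and off its edge, through the mouth of the steel chute, so that it drops level and ends lying flat, lid up, on the run-out in the pulled-out tray. The mouth is hardly wider than the tin and the chute may have been left anywhere along its short travel, so feel for the chute's long side fence and line the tin up against it first. Only push the tin, never lift it; press gently, as it dents easily, and leave everything else where it stands.

Things in the scene. Friction and masses are not known exactly. Their poses are not given: they have to be found in the camera images.
- tin: flat closed steel snack tin to push, 92 (its x) x 120 (its y) x 26 high (z) mm, edges rounded 3 mm, about 0.2 kg (varies); too wide to grip. Origin: centre of its underside. Starts on the ledge, its x within 0.2 rad of the counter's x, at counter y -75 to -35 mm. Sliding takes about 1 to 4 N; pressed with over 20 N it dents. Its y axis must stay level within 20 degrees on the way down
- counter: fixed counter unit: white quartz ledge 460 mm long (y), flat top 90 mm above the table, from x = -180 mm to the drop edge at x = 0 (last 12 mm in the chute's mouth: a smooth steel round-over); teak tray pulled out beneath it. Origin: at table height below the drop edge, mid-length. x points over the edge to the chute, y along the edge, z up
- mouth (a point): point on the ledge's edge (counter 0, 0, 90 mm), axes as the counter's: the middle of the chute's travel, NOT its actual place. The steel chute (mouth 125 mm wide, open above) stands -15 to +15 mm from here along y, held by 80 N friction, unmeasured: fence face at y = +62.5 mm plus that shift, opposite wall at -62.5 mm plus it
- fence_mid (a point): counter (-94, 65.5, 105) mm, fixed: where the middle of the chute's fence would be at mid-travel, NOT its actual place. The fence, 6 mm thick and faced with firm rubber (gives under 2 mm at 10 N), stands 30 mm above the ledge along its whole depth (x). On the mouth's -y side only a blunt wall end at x = -8 mm. 30 mm high strips run outwards along the edge from the mouth
- landing (a point): point on top of the chute's flat run-out in the tray: counter x = 170 mm, y = 0, z = 9 mm; axes as the counter's. The smooth ramp falls from x = 0 (76 mm high) to x = 105 mm; from there the run-out reaches to the tray's end wall at x = 230 mm
- flask: bystander: aluminium flask bottle, radius 30, 190 high, standing in the tray's +y side bay; origin at the centre of its underside
- sipper: bystander: closed orange sipper cup, radius 33, 125 high, in the tray's +y side bay; origin at the centre of its underside
- katori: bystander: yellow ceramic bowl, radius 38, 35 high, standing on the ledge beyond the fence (counter x about -55 mm, y about 175 mm); origin at the centre of its underside
- fork_a: bystander: steel fork, 142 long (80 mm back along -x and 62 mm ahead along +x of its origin), 22 wide, 4 thick, lying in the tray's -y side bay; origin on its underside
- fork_b: bystander: the second fork, same as the first
- jar: bystander: small glass jar, radius 22, 45 high, standing on the back of the ledge beyond the fence (counter x about -145 mm, y 130 to 190 mm); origin at the centre of its underside
- bento: bystander: closed pink bento box, 134 x 184 x 58 mm, on the table well to the +y side of the counter; origin at the centre of its underside
Things that resemble listed ones, but are neither listed nor needed, are in the scene too. There is more than one size of the tin; the one meant has the size given above.

How it is judged (in metres and radians):
On the way:
1. the tin has been pushed to the brink, square to the edge and still flat on the ledge (x of tin in the frame of counter above -0.04 m and z of tin in the frame of counter above 0.085 m and angle between the x axis of tin and the x axis of counter, either way round below 0.1 rad).
At the end, for the whole second after the job is handed in: The tin is at rest on the chute's run-out in the tray: its centre within 50 mm of the landing point along the chute and 30 mm across it, its underside less than 12 mm above the run-out, lid up and level within 0.2 rad (x of tin in the frame of landing between -0.05 and 0.05 m and y of tin in the frame of landing between -0.03 and 0.03 m and z of tin in the frame of landing below 0.012 m and angle between tin's own z axis and vertical below 0.2 rad and linear speed of tin below 0.02 m/s); the robot touches nothing.
It fails at once if the fingers or arm press the tin with more than 20 N (dented) (contact force between any of the fingers, the arm and tin above 20 N).
It fails at once if the robot presses the counter, chute or tray with more than 25 N (contact force between any of the arm, the fingers and counter above 25 N).
It fails at once if the tin is lifted more than 12 mm off the ledge (z of tin in the frame of counter above 0.102 m).
It fails at once if the tin goes down end first: its long (y) axis more than 20 degrees off level (angle between tin's own y axis and vertical below 1.22 rad or angle between tin's own y axis and vertical above 1.92 rad).
It fails at once if a bystander is moved more than 20 mm (distance of any of flask, sipper, katori, fork_a, fork_b, jar, bento from where it was at the start of the episode above 0.02 m).
It also fails if it takes over 53 s, if anything falls off the work surface, if the arm or the gripper's body presses on something with over 40 N, if the wrist force passes 120 N, or if a joint passes its speed limit or range.

## Working session

There is one attempt and no reset: what is moved stays moved. The work goes in short steps, Python scripts to look and compute and a tool call to move; the robot and the scene stay as the last step left them, time stands still between calls to the robot, and variables do not carry over. Pictures are saved under pics/ and viewed, at most 10 in all, crops included, and the job is handed in when it is done.

Besides the shell and the picture viewer there is one more tool, called after "Request:" as name(argument=value, ...) on one line, values as JSON. jog_arm: Moves the arm, as the interface text tells. Shifts and turns lie within -1 to 1; 1 stands for 0.03 m of shift or 45 degrees of turn. Its arguments: {"type":"object","properties":{"offset":{"type":"array"},"delta_rot":{"type":"array"},"claw":{"type":"array"}},"required":["offset","delta_rot","claw"]}

```bash
mkdir -p pics; cat > h.py <<'E'
from cell import ctrl
import numpy as np, cv2
def snap(n,f):
    d=ctrl.get_image(n); cv2.imwrite('pics/'+f+'.png',d['pixels'][:,:,::-1]); np.savez('pics/'+f+'.npz',**d); return d
def cloud(d):
    z=d['z_map'].astype(float); v,u=np.mgrid[:z.shape[0],:z.shape[1]]
    P=np.stack([(u-d['cx'])/d['fx']*z,(v-d['cy'])/d['fy']*z,z],-1)
    W=(P-d['t'])@d['R']; W[z<=0]=np.nan; return W
E
python3 - <<'E'
from h import *
s=ctrl.read_state(); print({k:np.round(v,3) for k,v in s.items()})
for n in('top','scene'):
    d=snap(n,n); print(n,d['R'],d['t'],d['fx'])
E
```

```text
{'t': np.float64(0.0), 'joint_pos': array([ 1.07 ,  0.124,  1.652,  0.   ,  1.367, -0.083]), 'qd': array([ 0.001, -0.001, -0.001,  0.   ,  0.001,  0.001]), 'effort': array([-0.0000e+00, -4.2363e+01, -3.6544e+01, -0.0000e+00,  7.0000e-03,
        0.0000e+00]), 'ee_pos': array([263.44 , 593.491, 200.574]), 'ee_rot': array([-3.14 , -0.   ,  2.724]), 'contact_force': array([ 0.004, -0.022, -0.54 ]), 'wrist_torque': array([ 0.027,  0.022, -0.019]), 'grip_force': np.float64(0.0), 'width': np.float64(1.002)}
top [[-1.38278884e-02 -9.99904215e-01 -5.91904288e-04]
 [-9.81779662e-01  1.36894339e-02 -1.89529142e-01]
 [ 1.89519091e-01 -2.03966823e-03 -9.81874918e-01]] [ 126.03626246  609.99825173 1248.88750415] 457.39620592988194
scene [[ 0.86478169  0.50210174 -0.00681717]
 [ 0.37240802 -0.65039583 -0.66204043]
 [-0.33684551  0.56998167 -0.74943712]] [-567.5205636   -73.20844354 1681.0050676 ] 454.7910309757113
```

View pics/top.png

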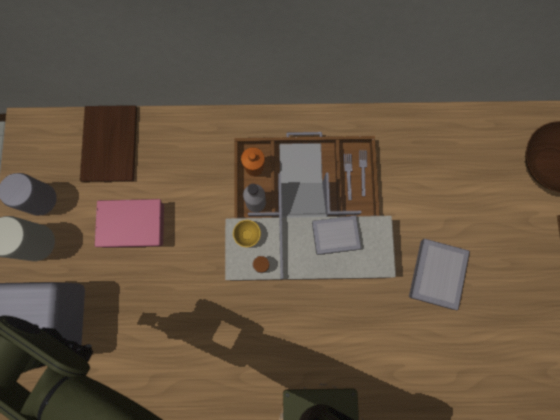

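View pics/scene.png

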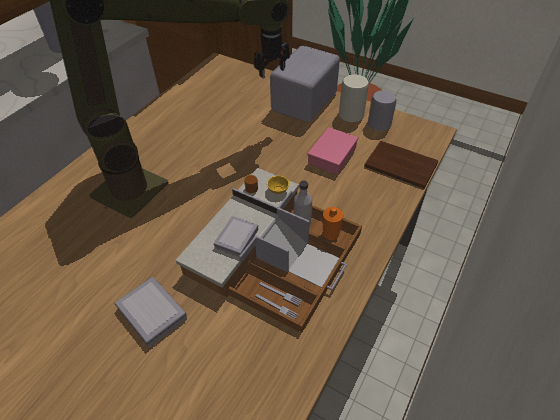

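The top view shows the ledge (225–395, 216–280), the fence at u≈283, the mouth's other wall at u≈329 and the tin at (337,234). In the scene view, the larger tin on the table is the decoy. Next I'll measure these with depth.

```bash
python3 - <<'E'
from h import *
d=dict(np.load('pics/top.npz')); W=cloud(d)
big=cv2.resize(d['pixels'][120:290,215:405],None,fx=4,fy=3.5,interpolation=cv2.INTER_CUBIC); cv2.imwrite('pics/crop.png',big[:,:,::-1])
Z=W[...,2]
roi=np.zeros(Z.shape,bool); roi[120:290,215:405]=1
print(np.histogram(Z[roi],bins=np.arange(0,200,5)))
m=roi&(abs(Z-90)<6); P=W[m]
r=cv2.minAreaRect(P[:,:2].astype(np.float32)); print('ledge',r,np.median(P[:,2]),cv2.boxPoints(r))
m=np.zeros(Z.shape,bool); m[214:258,308:366]=1; m&=(abs(Z-116)<6)
n,l,st,c=cv2.connectedComponentsWithStats(m.astype(np.uint8)); 
for i in range(1,n):
    if st[i,4]>40:
        P=W[l==i]; r=cv2.minAreaRect(P[:,:2].astype(np.float32)); print('hi',st[i],r,np.median(P[:,2]))
for v in (222,228,240,255,265,275):
    print(v,[(u,*np.round(W[v,u]).astype(int)) for u in range(276,294)])
for v in (195,205,211,213,215,218):
    print(v,[(u,*np.round(W[v,u]).astype(int)) for u in range(318,342,2)])
E
```

```text
(array([6537, 3981, 1500,  286,  245,  287,  318,  890,  853,  182,  118,
        133,  136,  127,  125,   79,  151, 3454, 4231,  393,  195,  316,
        578, 1314,  545,  160,  175,  162,   42,   25,   11,    6,    2,
          5,    1,    0,    2,    5,   31]), array([  0,   5,  10,  15,  20,  25,  30,  35,  40,  45,  50,  55,  60,
        65,  70,  75,  80,  85,  90,  95, 100, 105, 110, 115, 120, 125,
       130, 135, 140, 145, 150, 155, 160, 165, 170, 175, 180, 185, 190,
       195]))
ledge ((562.01513671875, 25.517044067382812), (322.4956970214844, 460.912109375), 0.16463272273540497) 90.38427884446267 [[ 400.10577  255.50882]
 [ 401.4301  -205.4014 ]
 [ 723.9245  -204.47473]
 [ 722.60016  256.4355 ]]
hi [ 312  216   49   39 1481] ((515.7506103515625, -46.634803771972656), (91.91759490966797, 120.22885131835938), 6.129329204559326) 116.81686369263437
222 [(276, np.int64(556), np.int64(115), np.int64(91)), (277, np.int64(556), np.int64(112), np.int64(88)), (278, np.int64(555), np.int64(109), np.int64(92)), (279, np.int64(551), np.int64(107), np.int64(120)), (280, np.int64(551), 
[... 8373 characters left out ...]
71), np.int64(38))]
218 [(318, np.int64(565), np.int64(-2), np.int64(90)), (320, np.int64(566), np.int64(-8), np.int64(87)), (322, np.int64(566), np.int64(-14), np.int64(85)), (324, np.int64(565), np.int64(-18), np.int64(92)), (326, np.int64(565), np.int64(-24), np.int64(90)), (328, np.int64(565), np.int64(-30), np.int64(87)), (330, np.int64(565), np.int64(-35), np.int64(93)), (332, np.int64(561), np.int64(-38), np.int64(114)), (334, np.int64(561), np.int64(-43), np.int64(115)), (336, np.int64(560), np.int64(-48), np.int64(118)), (338, np.int64(561), np.int64(-54), np.int64(115)), (340, np.int64(560), np.int64(-59), np.int64(117))]<stdin>:15: RuntimeWarning: invalid value encountered in cast
```

View pics/crop.png

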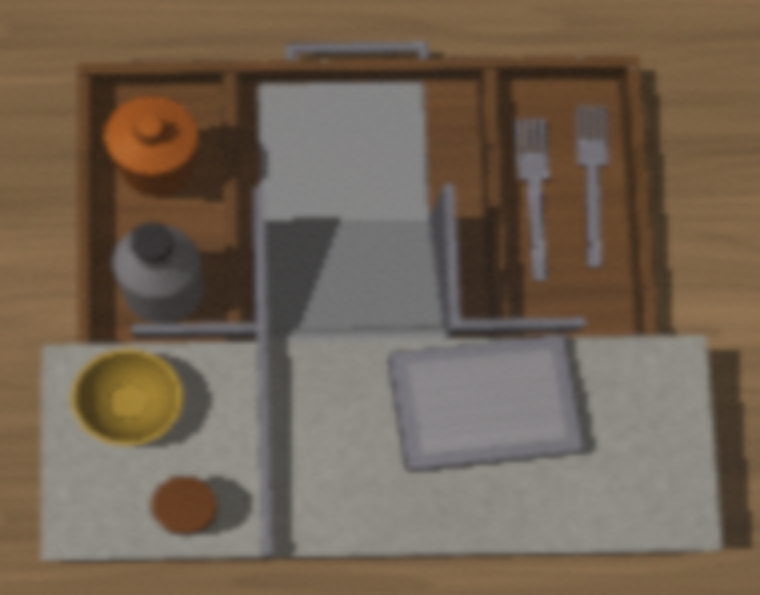

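The crop shows the fence top at crop x≈265 and the opposite wall at x≈450. The tin is at (487,403), turned a few degrees, and its front is just behind the edge. Next I'll refine the counter yaw, edge, fence and tin.

```bash
python3 - <<'E'
from h import *
d=dict(np.load('pics/top.npz')); W=cloud(d); Z=W[...,2]
m=(abs(Z-90)<5)
def line(pts,ax):  # pts: coordinate along, value
    p=np.array(pts); k=np.polyfit(p[:,0],p[:,1],1); r=p[:,1]-np.polyval(k,p[:,0]); g=abs(r)<4; k=np.polyfit(p[g,0],p[g,1],1); return np.round(k,4),g.sum(),len(p)
back=[];left=[];right=[]
for u in range(228,392):
    v=np.where(m[255:290,u])[0]
    if len(v): back.append((W[255+v[-1],u,1],W[255+v[-1],u,0]))
for v in range(222,276):
    u=np.where(m[v,215:405])[0]+215
    left.append((W[v,u[0],0],W[v,u[0],1])); right.append((W[v,u[-1],0],W[v,u[-1],1]))
print('back x(y)',line(back,0),'left y(x)',line(left,0),'right',line(right,0))
fr=[]
for u in list(range(292,306))+list(range(370,392))+list(range(230,245)):
    v=np.where(m[200:240,u])[0]; fr.append((W[200+v[0],u,1],W[200+v[0],u,0]))
print('front',line(fr,0))
f=[]
for v in range(220,278):
    s=W[v,274:290]; g=s[:,2]>112
    if g.any(): f.append((s[g][:,0].mean(),s[g][:,1].mean(),))
print('fence ctr',line(f,0))
g=[]
for v in range(180,212):
    s=W[v,322:333]; q=(s[:,2]>112)&(s[:,2]<130)
    if q.any(): g.append((s[q][:,0].mean(),s[q][:,1].mean()))
print('wall ctr',line(g,0))
# scene view tin and fence check
d=dict(np.load('pics/scene.npz')); W=cloud(d); Z=W[...,2]
t=np.zeros(Z.shape,bool); t[205:262,205:268]=1; t&=(abs(Z-116)<5)
n,l,st,c=cv2.connectedComponentsWithStats(t.astype(np.uint8)); i=1+np.argmax(st[1:,4]); P=W[l==i]
print(cv2.minAreaRect(P[:,:2].astype(np.float32)),np.median(P[:,2]),P.mean(0))
E
```

```text
back x(y) (array([-2.000000e-03,  4.021013e+02]), np.int64(160), 162) left y(x) (array([7.800000e-03, 2.513349e+02]), np.int64(53), 54) right (array([ 1.5000e-03, -2.0338e+02]), np.int64(54), 54)
front (array([-3.700000e-03,  5.679763e+02]), np.int64(29), 51)
fence ctr (array([-1.100000e-03,  1.041616e+02]), np.int64(58), 58)
wall ctr (array([ 1.50000e-03, -2.75717e+01]), np.int64(32), 32)
((518.9685668945312, -50.00140380859375), (97.84844970703125, 124.10476684570312), 7.437782287597656) 118.31435355734602 [518.88448065 -53.97723531 117.97772386]
```

Request:
jog_arm(offset=[[0,-1,0],[0,-1,0],[0,-1,0],[0,-1,0],[0,-1,0],[0,-1,0]], delta_rot=[[0,0,0],[0,0,0],[0,0,0],[0,0,0],[0,0,0],[0,0,0]], claw=[50,50,50,50,50,50])

```text
t: 0.85
ee_pos: [190.1, 428.4, 201.2]
ee_rot: [-3.141, -0.0, 2.724]
contact_force: [0.1, -0.5, 0.6]
width: 0.496
grip_force: 0.0
```

Request:
jog_arm(offset=[[0,0,0],[0,0,0],[0,0,0],[0,0,0],[0,0,0],[0,0,0],[0,0,0]], delta_rot=[[0,0,0.2097],[0,0,0.2097],[0,0,0.2097],[0,0,0.2097],[0,0,0.2097],[0,0,0.2097],[0,0,0.2097]], claw=[50,50,50,50,50,50,50])

```text
t: 1.72
ee_pos: [190.5, 429.2, 201.2]
ee_rot: [-3.141, 0.001, 1.565]
contact_force: [-0.1, -0.1, -0.1]
width: 0.501
grip_force: 0.0
```

Request:
jog_arm(offset=[[-0.95,0.545,0],[-0.95,0.545,0],[-0.95,0.545,0],[-0.95,0.545,0],[-0.95,0.545,0],[-0.95,0.545,0],[-0.95,0.545,0],[-0.95,0.545,0],[-0.95,0.545,0],[-0.95,0.545,0],[-0.95,0.545,0],[-0.95,0.545,0]], delta_rot=[[0,0,0],[0,0,0],[0,0,0],[0,0,0],[0,0,0],[0,0,0],[0,0,0],[0,0,0],[0,0,0],[0,0,0],[0,0,0],[0,0,0]], claw=[50,50,50,50,50,50,50,50,50,50,50,50])

```text
t: 3.22
ee_pos: [387.1, 86.5, 201.4]
ee_rot: [-3.141, -0.0, 1.571]
contact_force: [0.6, -0.6, -0.1]
width: 0.499
grip_force: 0.0
```

Request:
jog_arm(offset=[[-0.95,0.545,0],[-0.95,0.545,0],[-0.95,0.545,0],[-0.95,0.545,0],[-0.95,0.545,0],[-0.95,0.545,0],[-0.95,0.545,0],[-0.95,0.545,0],[0,0,0]], delta_rot=[[0,0,0],[0,0,0],[0,0,0],[0,0,0],[0,0,0],[0,0,0],[0,0,0],[0,0,0],[0,0,0]], claw=[50,50,50,50,50,50,50,50,50])

```text
t: 4.35
ee_pos: [517.9, -141.7, 201.1]
ee_rot: [-3.14, -0.0, 1.569]
contact_force: [-0.6, 0.8, -0.4]
width: 0.502
grip_force: 0.0
```

Request:
jog_arm(offset=[[0,0,0.85],[0,0,0.85],[0,0,0.85],[0,0,0.4],[0,0,0.4],[0,0,0.05],[0,0,0]], delta_rot=[[0,0,0],[0,0,0],[0,0,0],[0,0,0],[0,0,0],[0,0,0],[0,0,0]], claw=[50,50,50,50,50,50,50])

```text
t: 5.22
ee_pos: [518.3, -140.5, 100.5]
ee_rot: [3.141, 0.0, 1.571]
contact_force: [-0.1, 0.0, -0.0]
width: 0.498
grip_force: 0.0
```

```bash
python3 - <<'E'
from h import *
a=snap('scene','s2'); b=snap('top','t2'); 
c=cv2.resize(a['pixels'][190:300,170:310],None,fx=4,fy=4); e=cv2.resize(b['pixels'][190:290,260:410],None,fx=3,fy=3)
o=np.zeros((760,570,3),np.uint8); o[:440,:560]=c; o[440:740,:450]=e; cv2.imwrite('pics/s2c.png',cv2.resize(o,(450,600))[:,:,::-1])
E
```

```text
(no output)
```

View pics/s2c.png

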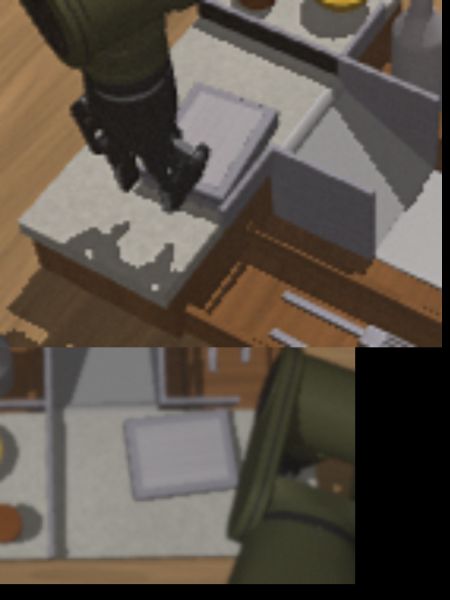

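The fork of two fingers stands clear on the tin's -y side, and the tin is undisturbed. I'll push slowly along +y.

Request:
jog_arm(offset=[[0.2,0,0.1],[0.1,0,0],[0.1,0,0],[0.1,0,0],[0.1,0,0],[0.08,0,0],[0.08,0,0],[0.08,0,0],[0.08,0,0],[0.08,0,0]], delta_rot=[[0,0,0],[0,0,0],[0,0,0],[0,0,0],[0,0,0],[0,0,0],[0,0,0],[0,0,0],[0,0,0],[0,0,0]], claw=[50,50,50,50,50,50,50,50,50,50])

```text
t: 6.58
ee_pos: [517.8, -110.3, 96.8]
ee_rot: [3.142, 0.0, 1.571]
contact_force: [0.2, 1.0, -0.1]
width: 0.498
grip_force: 0.0
```

Request:
jog_arm(offset=[[0.08,0,0],[0.08,0,0],[0.08,0,0],[0.08,0,0],[0.08,0,0],[0.08,0,0],[0.08,0,0],[0.08,0,0],[0.08,0,0],[0.08,0,0]], delta_rot=[[0,0,0],[0,0,0],[0,0,0],[0,0,0],[0,0,0],[0,0,0],[0,0,0],[0,0,0],[0,0,0],[0,0,0]], claw=[50,50,50,50,50,50,50,50,50,50])

```text
t: 7.82
ee_pos: [517.8, -86.3, 96.8]
ee_rot: [3.142, -0.0, 1.571]
contact_force: [-0.5, -0.3, -0.3]
width: 0.504
grip_force: 0.0
```

```bash
cat >> h.py <<'E'
def tin(n='scene',f='x'):
    d=snap(n,f); W=cloud(d); Z=W[...,2]
    R={'scene':(180,275,190,300),'top':(200,280,284,372)}[n]
    t=np.zeros(Z.shape,bool); t[R[0]:R[1],R[2]:R[3]]=1; t&=(abs(Z-117)<7)
    k,l,st,c=cv2.connectedComponentsWithStats(t.astype(np.uint8))
    for i in range(1,k):
        if st[i,4]>300:
            P=W[l==i].astype(np.float32); print(n,np.round(P.mean(0)),cv2.minAreaRect(P[:,:2]),st[i])
E
python3 -c "
from h import *
tin('scene','s3');tin('top','t3')"
```

```text
Traceback (most recent call last):
  File "h.py", line 16, in tin
    P=W[l==i].astype(np.float32); print(n,np.round(P.mean(0)),cv2.minAreaRect(P[:,:2]),st[i])
                                                              ~~~~~~~~~~~~~~~^^^^^^^^^
cv2.error: OpenCV(4.12.0) /io/opencv/modules/imgproc/src/convhull.cpp:143: error: (-215:Assertion failed) total >= 0 && (depth == CV_32F || depth == CV_32S) in function 'convexHull'
```

```bash
sed -i 's/cv2.minAreaRect(P\[:,:2\])/cv2.minAreaRect(np.ascontiguousarray(P[:,:2]))/' h.py
python3 - <<'E'
from h import *
tin('top','t3')
a=snap('scene','s3'); b=dict(np.load('pics/t3.npz'))
c=cv2.resize(a['pixels'][190:300,170:310],None,fx=4,fy=4); e=cv2.resize(b['pixels'][190:290,260:410],None,fx=3,fy=3)
o=np.zeros((760,570,3),np.uint8); o[:440,:560]=c; o[440:740,:450]=e; cv2.imwrite('pics/s3c.png',cv2.resize(o,(450,600))[:,:,::-1])
E
```

```text
top [516. -21. 117.] ((513.7860717773438, -26.957229614257812), (92.10393524169922, 80.6635513305664), 5.991894245147705) [312 217  30  38 862]
```

View pics/s3c.png

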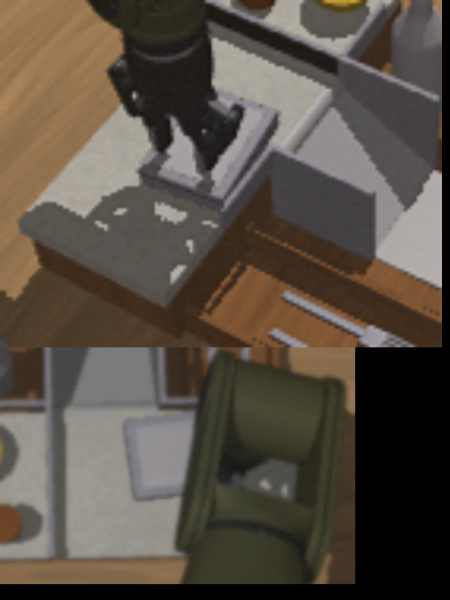

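The fingers are over the tin (crop (205,180), tin side face visible below them), so the half-open tips stand higher than I assumed. The tin hasn't moved. I'll measure the tip height from depth.

```bash
python3 - <<'E'
from h import *
for f in ('s2','s3'):
    d=dict(np.load(f'pics/{f}.npz')); W=cloud(d); p=d['pixels'].astype(int).max(-1)
    yc={'s2':-140,'s3':-86}[f]
    m=(p<75)&(abs(W[...,1]-yc)<25)&(abs(W[...,0]-518)<65)&(W[...,2]>92)
    P=W[m]
    for z in range(92,170,6):
        q=P[(P[:,2]>=z)&(P[:,2]<z+6)]
        if len(q): print(f,z,len(q),np.round([q[:,0].min(),q[:,0].max(),q[:,1].min(),q[:,1].max()]))
E
```

```text
s2 92 4 [ 501.  580. -121. -115.]
s2 98 3 [ 576.  579. -117. -116.]
s2 110 4 [ 572.  580. -119. -115.]
s2 116 3 [ 483.  580. -116. -115.]
s2 134 6 [ 494.  545. -151. -138.]
s2 140 13 [ 494.  550. -153. -132.]
s2 146 19 [ 493.  553. -153. -130.]
s2 152 16 [ 490.  553. -154. -133.]
s2 158 15 [ 489.  551. -154. -134.]
s2 164 17 [ 488.  552. -153. -133.]
s3 92 15 [ 497.  579. -111.  -63.]
s3 98 37 [ 484.  580. -111.  -62.]
s3 104 28 [ 503.  580. -110.  -62.]
s3 110 43 [ 482.  580. -111.  -63.]
s3 116 32 [ 481.  580. -111.  -61.]
s3 122 4 [ 489.  574. -110. -100.]
s3 128 4 [493. 496. -95. -78.]
s3 134 8 [494. 543. -99. -78.]
s3 140 17 [ 491.  551. -100.  -82.]
s3 146 14 [ 491.  552. -100.  -75.]
s3 152 18 [ 483.  552. -101.  -79.]
s3 158 16 [ 485.  550. -100.  -77.]
s3 164 18 [487. 551. -99. -76.]
```

Request:
jog_arm(offset=[[-0.6,0,-0.1],[-0.7,0,0],[-0.7,0,0],[0,0,0.1],[0,0,0.1],[0,0,0.1],[0,0,0]], delta_rot=[[0,0,0],[0,0,0],[0,0,0],[0,0,0],[0,0,0],[0,0,0],[0,0,0]], claw=[50,50,50,50,50,50,50])

```text
t: 8.85
ee_pos: [517.5, -145.8, 90.3]
ee_rot: [-3.141, -0.0, 1.572]
contact_force: [0.2, -0.3, 1.2]
width: 0.495
grip_force: 0.0
```

```bash
python3 - <<'E'
from h import *
a=snap('scene','s4'); W=cloud(a)
w=snap('wrist','w4'); print(w['mount'])
c=cv2.resize(a['pixels'][200:290,180:280],None,fx=5,fy=5); e=w['pixels']
o=np.zeros((450,800,3),np.uint8); o[:450,:500]=c; o[:225,500:]=cv2.resize(e,(300,225)); cv2.imwrite('pics/s4c.png',o[:,:,::-1])
for v in range(232,262,2): print(v,[tuple(np.round(W[v,u]).astype(int).tolist()) if np.isfinite(W[v,u,0]) else 0 for u in range(210,242,3)])
E
```

```text
[[ 7.24783090e-05 -9.58388252e-01 -2.85467955e-01  7.37691830e+01]
 [ 9.99999584e-01  3.29125387e-04 -8.51064439e-04 -2.02814623e-01]
 [ 9.09604911e-04 -2.85467775e-01  9.58387877e-01 -1.72329954e+02]
 [ 0.00000000e+00  0.00000000e+00  0.00000000e+00  1.00000000e+00]]
232 [(541, -179, 281), (543, -171, 274), (548, -165, 271), (552, -158, 266), (554, -149, 257), (487, -64, 122), (496, -60, 123), (499, -50, 116), (511, -49, 122), (517, -44, 120), (526, -40, 121)]
234 [(538, -178, 270), (544, -173, 268), (547, -166, 262), (552, -160, 259), (554, -151, 250), (554, -139, 237), 0, (506, -59, 119), (513, -54, 118), (522, -51, 120), (529, -44, 118)]
236 [(536, -178, 260), (542, -173, 259), (547, -167, 255), (547, -156, 243), (553, -151, 241), (557, -143, 234), (501, -69, 118), (509, -64, 117), (517, -60, 118), (526, -57, 120), (534, -52, 119)]
238 [(513, -156, 213), (531, -163, 231), (537, -158, 230), (548, -158, 237), (556, -155, 238), (558, -145, 229), (506, -76, 118), (515, -72, 119), (522, -67, 118), (530, -62, 118), (536, -56, 115)]
240 [(513, -158, 206), (532, -166, 226), (536, -158, 2
[... 1427 characters left out ...]
57, 161), (562, -160, 176), (572, -160, 182), (534, -105, 90), (547, -106, 100), (555, -102, 102), (573, -109, 122)]
256 [(483, -142, 89), (494, -141, 96), (500, -134, 91), (508, -131, 93), (543, -154, 146), (552, -151, 149), (531, -116, 91), (540, -113, 94), (547, -108, 93), (556, -104, 94), (577, -116, 124)]
258 [(490, -150, 94), (498, -147, 95), (504, -140, 92), (512, -136, 91), (543, -155, 137), (549, -150, 135), (535, -122, 90), (542, -117, 90), (552, -115, 94), (559, -109, 92), (576, -115, 111)]
260 [(495, -157, 95), (502, -152, 94), (506, -144, 87), (516, -141, 91), (540, -154, 124), (533, -134, 94), (539, -128, 91), (550, -127, 97), (555, -120, 92), (562, -114, 90), (576, -117, 104)]
```

View pics/s4c.png

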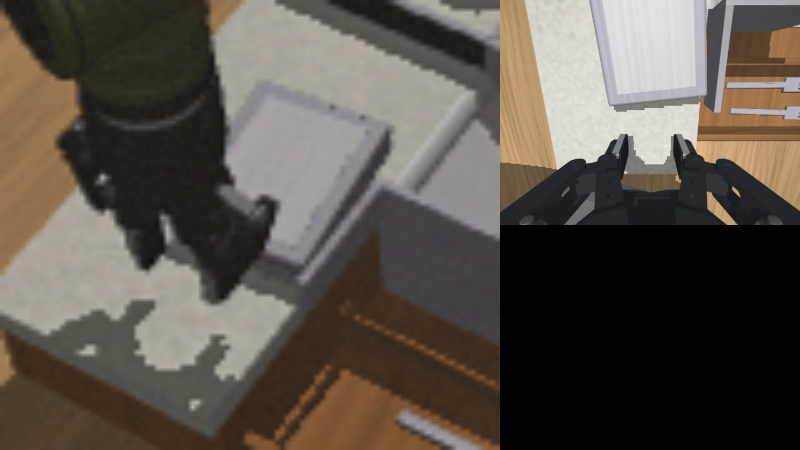

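The fork is clear of the tin, and its tips look about 20–30 mm above the TCP height. I'll feel downward carefully.

Request:
jog_arm(offset=[[0,0,0.08],[0,0,0.08],[0,0,0.08],[0,0,0.08],[0,0,0]], delta_rot=[[0,0,0],[0,0,0],[0,0,0],[0,0,0],[0,0,0]], claw=[50,50,50,50,50])

```text
t: 9.57
ee_pos: [517.6, -146.3, 80.9]
ee_rot: [-3.141, -0.0, 1.571]
contact_force: [-0.6, 0.1, -0.4]
width: 0.499
grip_force: 0.0
```

Request:
jog_arm(offset=[[0,0,0.07],[0,0,0.07],[0,0,0]], delta_rot=[[0,0,0],[0,0,0],[0,0,0]], claw=[50,50,50])

```text
t: 9.95
ee_pos: [517.6, -146.3, 76.7]
ee_rot: [-3.141, -0.0, 1.571]
contact_force: [0.1, 0.3, 0.6]
width: 0.5
grip_force: 0.0
```

```bash
python3 - <<'E'
from h import *
a=snap('scene','s5'); W=cloud(a)
for u in (208,209,210,211,221,222,223,224): print(u,[(v,*np.round(W[v,u]).astype(int).tolist()) for v in range(250,272,1) if np.isfinite(W[v,u,0]) and W[v,u,1]<-140 and a['pixels'][v,u].max()<110][-3:])
w=snap('wrist','w5'); 
cv2.imwrite('pics/w5c.png',np.hstack([cv2.resize(a['pixels'][215:275,190:250],(420,420)),cv2.resize(w['pixels'][220:340,180:390],(375,420))])[:,:,::-1])
E
```

```text
208 [(269, 507, -184, 91), (270, 509, -187, 92), (271, 511, -190, 92)]
209 [(269, 509, -183, 91), (270, 511, -185, 91), (271, 513, -188, 91)]
210 [(260, 492, -155, 91), (261, 497, -160, 95), (271, 516, -187, 91)]
211 [(258, 494, -150, 96), (259, 493, -150, 90), (271, 519, -186, 93)]
221 [(269, 541, -166, 93), (270, 543, -168, 93), (271, 545, -172, 94)]
222 [(268, 539, -159, 89), (270, 544, -166, 90), (271, 547, -169, 91)]
223 [(269, 544, -161, 89), (270, 548, -166, 93), (271, 550, -168, 92)]
224 [(269, 547, -160, 91), (270, 550, -164, 93), (271, 553, -167, 94)]
```

View pics/w5c.png

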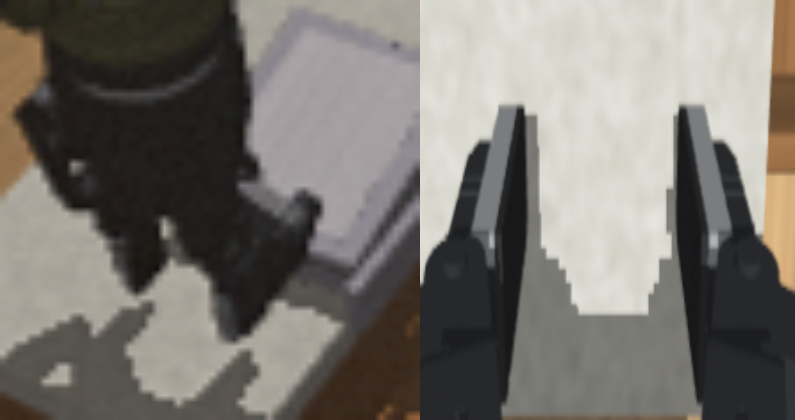

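Fingertips are close above the ledge and their shadows almost meet them, so the tip offset is about 20–25 mm. I'll go 3 mm lower and push.

Request:
jog_arm(offset=[[0,0,0.1],[0.2,0,0],[0.2,0,0],[0.2,0,0],[0.1,0,0],[0.1,0,0],[0.1,0,0],[0.1,0,0],[0.1,0,0],[0.1,0,0],[0.1,0,0]], delta_rot=[[0,0,0],[0,0,0],[0,0,0],[0,0,0],[0,0,0],[0,0,0],[0,0,0],[0,0,0],[0,0,0],[0,0,0],[0,0,0]], claw=[50,50,50,50,50,50,50,50,50,50,50])

```text
t: 11.42
ee_pos: [517.8, -107.3, 74.1]
ee_rot: [3.142, 0.0, 1.571]
contact_force: [-0.2, -1.4, 0.4]
width: 0.502
grip_force: 0.8
```

```bash
python3 -c "
from h import *
tin('scene','s6');tin('top','t6')"
```

```text
scene [555. -30. 118.] ((568.4833984375, -16.607391357421875), (173.21438598632812, 170.58436584472656), 38.74916458129883) [229 214  60  45 769]
top [521. -25. 117.] ((519.8521118164062, -30.81192398071289), (92.20530700683594, 115.06787109375), 2.1608636379241943) [ 308  216   43   36 1303]
```

Request:
jog_arm(offset=[[0.1,-0.01,0],[0.1,-0.01,0],[0.1,-0.01,0],[0.1,-0.01,0],[0.1,-0.01,0],[0.1,-0.01,0],[0.1,-0.01,0],[0.1,-0.01,0],[0.1,-0.01,0],[0.1,-0.01,0]], delta_rot=[[0,0,0],[0,0,0],[0,0,0],[0,0,0],[0,0,0],[0,0,0],[0,0,0],[0,0,0],[0,0,0],[0,0,0]], claw=[50,50,50,50,50,50,50,50,50,50])

```text
t: 12.78
ee_pos: [514.8, -77.2, 74.0]
ee_rot: [3.142, 0.0, 1.571]
contact_force: [0.5, -2.1, -0.2]
width: 0.5
grip_force: 0.8
```

```bash
python3 -c "
from h import *
tin('top','t7')"
```

```text
top [520.   6. 117.] ((519.4554443359375, 2.5140647888183594), (105.81550598144531, 90.61011505126953), 89.20843505859375) [ 298  217   40   34 1231]
```

Request:
jog_arm(offset=[[0.1,-0.01,0],[0.1,-0.01,0],[0.1,-0.01,0],[0.1,-0.01,0],[0.1,-0.01,0],[0.1,-0.01,0],[0.1,-0.01,0],[0.1,-0.01,0],[0.1,-0.01,0],[0.1,-0.01,0],[0.1,-0.01,0],[0.1,-0.01,0]], delta_rot=[[0,0,0],[0,0,0],[0,0,0],[0,0,0],[0,0,0],[0,0,0],[0,0,0],[0,0,0],[0,0,0],[0,0,0],[0,0,0],[0,0,0]], claw=[50,50,50,50,50,50,50,50,50,50,50,50])

```text
t: 14.32
ee_pos: [511.2, -41.2, 74.1]
ee_rot: [3.142, 0.0, 1.571]
contact_force: [0.0, -2.6, 0.4]
width: 0.5
grip_force: 0.9
```

Request:
jog_arm(offset=[[0.04,0,0],[0.04,0,0],[0.04,0,0],[0.04,0,0]], delta_rot=[[0,0,0],[0,0,0],[0,0,0],[0,0,0]], claw=[50,50,50,50])

```text
t: 14.82
ee_pos: [511.2, -36.6, 74.1]
ee_rot: [3.142, 0.0, 1.571]
contact_force: [-0.2, -1.9, 1.3]
width: 0.499
grip_force: 0.9
```

```bash
python3 -c "
from h import *
tin('top','t8')"
```

```text
top [515.  50. 117.] ((516.10498046875, 47.42414855957031), (92.505126953125, 93.164794921875), 88.98961639404297) [ 284  218   35   35 1145]
```

Request:
jog_arm(offset=[[0.03,0,0],[0.03,0,0],[0.03,0,0]], delta_rot=[[0,0,0],[0,0,0],[0,0,0]], claw=[50,50,50])

```text
t: 15.25
ee_pos: [511.2, -33.9, 74.1]
ee_rot: [3.142, 0.0, 1.571]
contact_force: [-0.7, -2.4, 0.9]
width: 0.496
grip_force: 1.0
```

Request:
jog_arm(offset=[[0.03,0,0],[0,0,0]], delta_rot=[[0,0,0],[0,0,0]], claw=[50,50])

```text
t: 15.5
ee_pos: [511.2, -32.9, 74.0]
ee_rot: [3.142, -0.0, 1.571]
contact_force: [-0.3, -0.5, 0.6]
width: 0.501
grip_force: 0.7
```

Request:
jog_arm(offset=[[0.03,0,0],[0,0,0]], delta_rot=[[0,0,0],[0,0,0]], claw=[50,50])

```text
t: 15.75
ee_pos: [511.2, -32.0, 74.0]
ee_rot: [-3.142, -0.0, 1.571]
contact_force: [-0.0, -1.3, 1.4]
width: 0.5
grip_force: 0.8
```

Request:
jog_arm(offset=[[0.03,0,0],[0,0,0]], delta_rot=[[0,0,0],[0,0,0]], claw=[50,50])

```text
t: 16.0
ee_pos: [511.2, -31.4, 74.0]
ee_rot: [3.141, 0.001, 1.571]
contact_force: [-0.2, -3.9, 0.6]
width: 0.505
grip_force: 1.5
```

Request:
jog_arm(offset=[[0.025,0,0],[0,0,0]], delta_rot=[[0,0,0],[0,0,0]], claw=[50,50])

```text
t: 16.25
ee_pos: [511.4, -31.4, 74.1]
ee_rot: [3.141, 0.002, 1.571]
contact_force: [0.4, -7.6, 0.1]
width: 0.504
grip_force: 2.9
```

```bash
python3 -c "
from h import *
tin('top','t9')
d=dict(np.load('pics/t9.npz')); W=cloud(d)
# front edge of tin: x at top boundary per column, and right boundary
P=[]
for u in range(286,316):
    v=[r for r in range(212,232) if abs(W[r,u,2]-117)<5]
    if v: P.append((W[v[0],u,1],W[v[0],u,0]))
P=np.array(P);print(np.polyfit(P[:,0],P[:,1],1),np.round(P[::5]))
"
```

```text
top [515.  53. 117.] ((516.2326049804688, 50.07571792602539), (87.206787109375, 93.33418273925781), 88.94721984863281) [ 284  218   33   35 1052]
[-3.17960992e-02  5.61293045e+02] [[ 87. 559.]
 [ 74. 559.]
 [ 60. 559.]
 [ 47. 559.]
 [ 33. 562.]
 [ 20. 561.]]
```

The tin is seated against the fence at 7.6 N. I'll back off, rise, move behind the tin and turn the fork.

Request:
jog_arm(offset=[[-0.1,0,0],[-0.5,0,0],[-0.6,0,0],[0,0,-0.7],[0,0,-1],[0,0,-1],[0.9,-0.65,0],[0.9,-0.65,0],[0.9,-0.65,0],[0.95,-0.65,0],[0,0,0]], delta_rot=[[0,0,0],[0,0,0],[0,0,0],[0,0,0],[0,0,0],[0,0,0],[0,0,0],[0,0,0],[0,0,0],[0,0,0],[0,0,0]], claw=[50,50,50,50,50,50,50,50,50,50,50])

```text
t: 17.68
ee_pos: [432.4, 43.5, 154.9]
ee_rot: [3.141, -0.0, 1.573]
contact_force: [-0.1, -0.5, -0.6]
width: 0.502
grip_force: 0.0
```

Request:
jog_arm(offset=[[0,0,0],[0,0,0],[0,0,0],[0,0,0],[0,0,0],[0,0,0],[0,0,0],[0,0,0],[0,0,0],[0,0,0]], delta_rot=[[0,0,0.2222],[0,0,0.2222],[0,0,0.2222],[0,0,0.2222],[0,0,0.2222],[0,0,0.2222],[0,0,0.2222],[0,0,0.2222],[0,0,0.2222],[0,0,0]], claw=[50,50,50,50,50,50,50,50,50,50])

```text
t: 18.92
ee_pos: [433.7, 42.0, 155.1]
ee_rot: [3.141, -0.0, 0.001]
contact_force: [0.3, -0.0, -0.2]
width: 0.499
grip_force: 0.0
```

```bash
python3 - <<'E'
from h import *
s=ctrl.read_state(); print(s['t'],s['ee_pos'],s['ee_rot'])
w=snap('wrist','w10'); z=w['z_map'].astype(float); v,u=np.mgrid[:420,:560]
P=np.stack([(u-w['cx'])/w['fx']*z,(v-w['cy'])/w['fy']*z,z,np.ones_like(z)],-1)@w['mount'].T
from scipy.spatial.transform import Rotation as Ro
W=P[...,:3]@Ro.from_euler('xyz',s['ee_rot']).as_matrix().T+s['ee_pos']; W[z<=0]=np.nan
m=(abs(W[...,2]-116)<6)&(W[...,0]>440)&(W[...,1]<97)&(W[...,1]>-60)&(W[...,0]<566)
k,l,st,c=cv2.connectedComponentsWithStats(m.astype(np.uint8)); i=1+np.argmax(st[1:,4])
Q=np.ascontiguousarray(W[l==i].astype(np.float32)); print(cv2.minAreaRect(Q[:,:2].copy()),Q.mean(0),st[i])
f=(abs(W[...,2]-120)<4)&(W[...,1]>95)&(W[...,1]<115); print('fence',np.nanpercentile(W[f],[5,50,95],axis=0))
cv2.imwrite('pics/w10.png',w['pixels'][:,:,::-1])
E
```

```text
18.925 [433.70912621  41.95540363 155.07031143] [ 3.14142716e+00 -4.76326044e-05  9.94524198e-04]
((516.729248046875, 38.67722702026367), (92.01317596435547, 116.7101058959961), 0.07721657305955887) [519.5354    39.221634 116.677986] [  193    21   190   149 26496]
fence [[415.71759753  96.177402   116.26581106]
 [506.47845237 102.11984903 120.51435833]
 [564.6301108  106.03826711 121.80250847]]
```

View pics/w10.png

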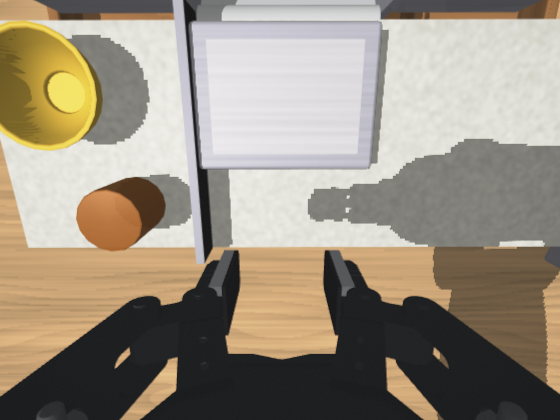

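The wrist view shows the tin square and flush with the fence at (190–205, 20–165), and the jar and bowl clear of the fork. I'll lower and push along +x.

Request:
jog_arm(offset=[[0,0,0.9],[0,0,0.9],[0,0,0.5],[0,0,0.3],[0,0,0.07],[0.1,0,0],[0.2,0,0],[0.2,0,0],[0.1,0,0],[0.1,0,0],[0.1,0,0],[0.1,0,0]], delta_rot=[[0,0,0],[0,0,0],[0,0,0],[0,0,0],[0,0,0],[0,0,0],[0,0,0],[0,0,0],[0,0,0],[0,0,0],[0,0,0],[0,0,0]], claw=[50,50,50,50,50,50,50,50,50,50,50,50])

```text
t: 20.48
ee_pos: [460.3, 43.0, 74.9]
ee_rot: [-3.142, 0.0, 0.0]
contact_force: [0.3, 0.3, 0.2]
width: 0.5
grip_force: 0.0
```

Request:
jog_arm(offset=[[0.1,0,0],[0.1,0,0],[0.1,0,0],[0.1,0,0]], delta_rot=[[0,0,0],[0,0,0],[0,0,0],[0,0,0]], claw=[50,50,50,50])

```text
t: 20.98
ee_pos: [472.3, 43.1, 74.9]
ee_rot: [-3.142, 0.0, 0.0]
contact_force: [-2.2, 0.5, 1.0]
width: 0.5
grip_force: 1.2
```

```bash
python3 -c "
from h import *
tin('top','t11')
d=dict(np.load('pics/t11.npz')); W=cloud(d)
P=[]
for u in range(284,330):
    v=[r for r in range(206,232) if abs(W[r,u,2]-117)<5]
    if v: P.append((W[v[0],u,1],W[v[0],u,0]))
P=np.array(P);print(np.round(P[::4]))
"
```

```text
top [563.  36. 116.] ((560.8104248046875, 37.058258056640625), (111.70292663574219, 25.496057510375977), 88.984130859375) [284 214  42  10 318]
[[ 93. 571.]
 [ 82. 573.]
 [ 71. 574.]
 [ 60. 573.]
 [ 49. 573.]
 [ 38. 573.]
 [ 27. 573.]
 [ 17. 572.]
 [  5. 573.]
 [ -5. 572.]
 [-16. 573.]
 [-30. 594.]]
```

Request:
jog_arm(offset=[[0.07,0,0],[0.07,0,0],[0.07,0,0],[0.07,0,0]], delta_rot=[[0,0,0],[0,0,0],[0,0,0],[0,0,0]], claw=[50,50,50,50])

```text
t: 21.52
ee_pos: [480.7, 43.0, 74.9]
ee_rot: [3.142, -0.0, 0.0]
contact_force: [-2.5, 0.7, 0.5]
width: 0.502
grip_force: 0.9
```

Request:
jog_arm(offset=[[0.07,0,0],[0.07,0,0],[0.07,0,0],[0.07,0,0]], delta_rot=[[0,0,0],[0,0,0],[0,0,0],[0,0,0]], claw=[50,50,50,50])

```text
t: 22.02
ee_pos: [489.1, 43.0, 74.9]
ee_rot: [3.142, 0.0, 0.0]
contact_force: [-1.5, 0.7, 0.2]
width: 0.503
grip_force: 0.8
```

```bash
python3 -c "
from h import *
snap('top','t12')
d=dict(np.load('pics/t12.npz')); W=cloud(d)
P=[]
for u in range(282,330,2):
    v=[r for r in range(196,232) if abs(W[r,u,2]-117)<5]
    if v: P.append((W[v[0],u,1],W[v[0],u,0],len(v)))
P=np.array(P);print(np.round(P))
"
```

```text
[[ 98. 591.  22.]
 [ 92. 590.   5.]
 [ 87. 591.   5.]
 [ 81. 591.   5.]
 [ 76. 589.   5.]
 [ 70. 590.   7.]
 [ 65. 590.   6.]
 [ 60. 589.   6.]
 [ 54. 590.   5.]
 [ 49. 590.   6.]
 [ 43. 589.   6.]
 [ 38. 590.   6.]
 [ 32. 586.   5.]
 [ 27. 589.   7.]
 [ 21. 589.   6.]
 [ 16. 589.   6.]
 [ 10. 590.   7.]
 [  5. 589.   6.]
 [ -0. 589.   7.]
 [ -6. 589.   7.]
 [-11. 589.   7.]
 [-16. 588.   6.]
 [-28. 621.  12.]]
```

Request:
jog_arm(offset=[[0.07,0,0],[0.07,0,0],[0.07,0,0],[0.07,0,0],[0.07,0,0],[0.07,0,0],[0.07,0,0]], delta_rot=[[0,0,0],[0,0,0],[0,0,0],[0,0,0],[0,0,0],[0,0,0],[0,0,0]], claw=[50,50,50,50,50,50,50])

```text
t: 22.95
ee_pos: [503.8, 43.0, 74.9]
ee_rot: [-3.142, 0.0, 0.0]
contact_force: [-1.3, 0.2, 0.2]
width: 0.496
grip_force: 0.9
```

Request:
jog_arm(offset=[[0.07,0,0],[0.07,0,0],[0.07,0,0],[0.07,0,0],[0.07,0,0]], delta_rot=[[0,0,0],[0,0,0],[0,0,0],[0,0,0],[0,0,0]], claw=[50,50,50,50,50])

```text
t: 23.58
ee_pos: [514.3, 43.0, 75.0]
ee_rot: [3.142, -0.0, 0.0]
contact_force: [-2.2, -0.3, 0.7]
width: 0.501
grip_force: 1.1
```

```bash
cat > q.py <<'E'
from h import *
import sys
d=snap('scene',sys.argv[1]); W=cloud(d); n=snap('top',sys.argv[1]+'t'); V=cloud(n)
for nm,C in(('scene',W),('top',V)):
    for x in range(560,800,15):
        m=(abs(C[...,0]-x)<4)&(abs(C[...,1]-40)<45)
        q=C[m][:,2]
        if len(q)>5: print(nm,x,len(q),np.round(np.percentile(q,[20,50,80])))
E
python3 q.py s13
```

```text
scene 560 56 [118. 119. 121.]
scene 575 55 [117. 119. 121.]
scene 590 54 [117. 119. 121.]
scene 605 103 [ 62. 116. 119.]
scene 620 83 [ 52.  56. 107.]
scene 635 42 [41. 44. 46.]
scene 650 45 [31. 35. 37.]
scene 665 52 [22. 24. 28.]
scene 680 73 [13. 16. 19.]
scene 695 55 [10. 11. 14.]
scene 710 57 [10. 12. 14.]
scene 725 56 [ 9. 12. 13.]
scene 740 59 [ 9. 12. 14.]
scene 755 62 [ 9. 12. 14.]
scene 770 57 [ 8. 11. 13.]
scene 785 61 [ 9. 11. 13.]
top 605 48 [114. 117. 118.]
top 635 74 [41. 43. 45.]
top 650 71 [31. 33. 35.]
top 665 63 [20. 23. 26.]
top 680 68 [13. 15. 17.]
top 695 77 [ 7. 10. 11.]
top 710 82 [ 7. 10. 11.]
top 725 83 [ 8. 10. 12.]
top 740 74 [ 8. 10. 12.]
top 755 73 [ 6.  9. 12.]
top 770 80 [ 7.  9. 11.]
top 785 83 [ 7.  9. 11.]
```

Request:
jog_arm(offset=[[0.07,0,0],[0.07,0,0],[0.07,0,0],[0.07,0,0],[0,0,0]], delta_rot=[[0,0,0],[0,0,0],[0,0,0],[0,0,0],[0,0,0]], claw=[50,50,50,50,50])

```text
t: 24.3
ee_pos: [523.3, 43.0, 75.0]
ee_rot: [3.142, -0.002, 0.0]
contact_force: [-0.1, -0.6, -0.5]
width: 0.498
grip_force: 0.0
```

```bash
python3 q.py s14
```

```text
scene 560 393 [244. 368. 393.]
scene 575 80 [121. 124. 128.]
scene 590 76 [110. 112. 115.]
scene 605 76 [ 99. 101. 105.]
scene 620 110 [53. 88. 93.]
scene 635 45 [40. 44. 48.]
scene 650 41 [33. 36. 38.]
scene 665 55 [23. 26. 29.]
scene 680 68 [13. 15. 17.]
scene 695 60 [ 9. 11. 14.]
scene 710 52 [10. 12. 14.]
scene 725 56 [ 9. 11. 13.]
scene 740 62 [ 9. 11. 13.]
scene 755 59 [ 9. 12. 14.]
scene 770 58 [ 9. 11. 14.]
scene 785 56 [10. 12. 14.]
top 560 44 [394. 397. 398.]
top 620 18 [84. 85. 87.]
top 635 68 [72. 74. 76.]
top 650 68 [30. 32. 35.]
top 665 62 [21. 23. 26.]
top 680 65 [12. 14. 16.]
top 695 82 [ 7.  9. 12.]
top 710 79 [ 7.  9. 11.]
top 725 75 [ 7.  9. 11.]
top 740 71 [ 8.  9. 11.]
top 755 70 [ 7.  9. 12.]
top 770 74 [ 7.  9. 11.]
top 785 77 [ 8.  9. 11.]
```

Request:
jog_arm(offset=[[0,0,0],[0,0,0],[0,0,0],[0,0,0],[0,0,0],[0,0,0]], delta_rot=[[0,0,0],[0,0,0],[0,0,0],[0,0,0],[0,0,0],[0,0,0]], claw=[50,50,50,50,50,50])

```text
t: 25.15
ee_pos: [522.6, 43.1, 75.0]
ee_rot: [3.142, -0.0, 0.0]
contact_force: [-1.0, -0.5, -0.2]
width: 0.499
grip_force: 0.0
```

```bash
python3 q.py s15
```

```text
scene 560 360 [250. 374. 393.]
scene 575 78 [85. 90. 93.]
scene 590 62 [71. 74. 76.]
scene 605 59 [60. 63. 65.]
scene 620 55 [50. 53. 57.]
scene 635 46 [42. 45. 47.]
scene 650 38 [32. 34. 37.]
scene 665 54 [22. 26. 29.]
scene 680 70 [13. 15. 18.]
scene 695 56 [ 9. 12. 14.]
scene 710 37 [10. 12. 14.]
scene 725 56 [35. 37. 39.]
scene 740 58 [36. 38. 40.]
scene 755 61 [36. 39. 40.]
scene 770 56 [36. 38. 40.]
scene 785 62 [36. 39. 41.]
top 560 42 [395. 396. 398.]
top 635 69 [40. 43. 46.]
top 650 71 [30. 33. 35.]
top 665 64 [21. 24. 25.]
top 680 66 [12. 15. 17.]
top 695 79 [ 6.  9. 11.]
top 710 84 [ 7.  9. 12.]
top 725 84 [33. 35. 37.]
top 740 78 [34. 36. 38.]
top 755 86 [33. 36. 38.]
top 770 78 [34. 36. 38.]
top 785 73 [34. 36. 39.]
```

Request:
jog_arm(offset=[[-0.5,0,0],[0,0,-1],[0,0,-1],[0,0,-1],[0,0,-1],[0,0,0],[0,0,0]], delta_rot=[[0,0,0],[0,0,0],[0,0,0],[0,0,0],[0,0,0],[0,0,0],[0,0,0]], claw=[50,50,50,50,50,50,50])

```text
t: 26.12
ee_pos: [506.5, 43.1, 193.7]
ee_rot: [3.142, 0.002, 0.0]
contact_force: [-0.2, -0.3, 0.6]
width: 0.5
grip_force: 0.0
```

```bash
python3 - <<'E'
from h import *
for n in('top','scene'):
    d=snap(n,'f'+n); W=cloud(d)
    m=(abs(W[...,2]-36.5)<5)&(W[...,0]>690)&(W[...,0]<805)&(W[...,1]>-60)&(W[...,1]<115)
    k,l,st,c=cv2.connectedComponentsWithStats(m.astype(np.uint8)); i=1+np.argmax(st[1:,4])
    Q=W[l==i]; A=np.c_[Q[:,:2],np.ones(len(Q))]; print(n,cv2.minAreaRect(Q[:,:2].astype(np.float32)),Q.mean(0),np.linalg.lstsq(A,Q[:,2],rcond=None)[0])
E
```

```text
top ((761.1368408203125, 41.645973205566406), (120.5841064453125, 87.3407211303711), 89.92130279541016) [760.86339443  41.34423377  36.08330785] [7.27804122e-03 4.50693189e-03 3.03593771e+01]
scene ((761.2608032226562, 38.33092498779297), (86.95945739746094, 123.21328735351562), 0.19356492161750793) [762.59145993  35.54637261  37.41243021] [ 2.70437058e-04 -2.14263192e-03  3.72823600e+01]
```

```bash
python3 -c "
from cell import ctrl
print(ctrl.close_job())"
```

```text
the job is handed in; nothing more can be done
None
```

The tin was lined up against the fence, pushed square through the mouth, and measured lying flat on the run-out about 12 mm along and 15 mm across from the landing point; I handed the job in at about 26 s of the 53 s allowed, with the arm clear, but no verdict was shown.

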